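# Spin-check a sign turntable and brake it on the index pointer

## Task

Check that the bench turntable runs freely and leave it indexed for wiring: with a fingertip against the side of its upright steel peg, flick the disc spinning anticlockwise (seen from above) and let it run untouched for at least one full turn. Then, while it is still turning, brake it by pressing a fingertip down on its plain outer rim as the arrow comes round to the fixed pointer, so that it stops with the arrow lined up with the pointer, and take the hand away. Touch the rim only when the arrow is near the pointer, do not use the peg to bring the arrow to the pointer, do not lift the disc, and leave the other things on the bench alone.

Things in the scene. Friction and masses are not known exactly. Their poses are not given: they have to be found in the camera images.
- disc (a joint): angle of the free-running turntable disc, rad: 0 (and 2 pi, 4 pi...) = arrow at the pointer; grows anticlockwise seen from above, counting over whole turns; starts between 1.4 and 3.9. No end stops. Left alone the spin decays with a time constant of about 10 s (7 to 14, unknown) plus a drag of 0.025 rad/s2: flicked to 2.5 rad/s it runs about three turns
- rim: lower, outer part of the disc: plain aluminium, 260 mm across, 12 mm thick; origin on the rotation axis at its underside, 40 mm above the bench (flat top 52 mm above the bench); x axis towards the arrow's tip. Brake on its bare top, 80 to 130 mm from the axis. The whole disc is sprung: pressed down it sinks up to 8 mm at 2.5 N per mm; a few N stop the spin almost at once
- deck: upper, inner part of the same disc, turning with it: white plastic, 160 mm across, 8 mm thick, its top 60 mm above the bench; origin on the rotation axis at its underside, x axis towards the arrow's tip. Carries a flat black arrow from its centre outwards, tiny flat LED modules and the steel peg
- peg_top (a point): centre of the top of the upright steel peg fixed to the deck: 14 mm in diameter, 32 mm tall above the deck (top 92 mm above the bench), 62 mm from the axis, 60 degrees anticlockwise of the arrow; push it sideways to set the disc spinning
- mark (a point): where the arrow's line meets the outer edge of the rim (130 mm from the axis, at the rim's top surface); the black line across the rim continues the arrow
- pointer (a point): the fixed index place at the disc's edge, 130 mm from the axis, 52 mm above the bench; 3 mm beyond it is the tip of the aluminium cone that points at the axis, held by a post 66 mm tall, 30 mm wide, standing 153 to 165 mm from the axis
- driver: loose bystander: black LED driver box 110 x 42 x 30 mm, origin at the centre of its underside
- tape: loose bystander: roll of clear tape lying flat, 90 mm outside diameter, 24 mm high, origin at the centre of its underside
- carton: loose bystander: small white carton 60 x 50 x 70 mm high, origin at the centre of its underside
- screwdriver: loose bystander: screwdriver with a red handle lying on the bench

How it is judged:
By the outcome, as a careful person would: the job done as asked, in the order asked, and still so for the second after the job is handed in, with the robot touching nothing.
It also fails if it takes over 64 s, if anything falls off the work surface, if the arm or the gripper's body presses on something with over 40 N, if the wrist force passes 120 N, or if a joint passes its speed limit or range.

## Robot

A 7-joint arm with a two-finger parallel gripper is mounted at the origin on the work surface. World frame = base frame: x ahead of the robot, y to its left, z up, the work surface at z = 0. Lengths are in m, angles in degrees, forces in N, time in s.
With the tool pointing down it reaches from about 0.425 to 0.875 m from the base axis. Payload 4.7 kg.
Tool frame: the origin (TCP) lies at the very end of the fingers, on their centre line; the grasp point (between the pads) lies 19 mm behind it; z points along the fingers, y is the direction in which the jaws open and shut (so a half turn about z gives the same grasp; the last joint's range is limited). The gripper opens to 87 mm and grips with 3 to 60 N. Pads are 19 mm wide; open, the fingers measure 117 mm over their backs; the gripper's body (75 mm by 190 mm) begins 51 mm behind the grasp point.
Start: joints at [75.98, 18.392, -4.016, 83.108, 1.295, 78.541, -3.26], TCP at [0.166, -0.628, 0.185] pointing down, gripper open.
Joint ranges: [-163.93, 163.93], [-17.29, 119.83], [-79.2, 71.16], [3.27, 140.29], [-89.18, 269.18], [5.43, 117.66], [-154.24, 154.24]. Speed limits (degrees/s): [147.25, 147.25, 180, 180, 180, 180, 180].

## Interface

Orientations are given as [roll, pitch, yaw] about the fixed x, y, z axes, in that order (R = Rz(yaw) Ry(pitch) Rx(roll)).
In Python, from cell import monitor, read_camera, camera_info, env, look_for gives the robot as it stands.
- The arm moves only by the tool servo_tool, never from a script. Its argument "commands" is one flat list of numbers, 6 for each row, row after row: the shift along the tool's x, y, z in mm, then the turn, a rotation vector about the tool's x, y, z in degrees. A call has 1 to 10 rows; each row shifts and turns the commanded pose from where the row before left it, along the tool's axes as they then stand; what a row does not reach is not made up. A row lasts 1/10 s, in which the tool goes at most 50 mm and 8.59 degrees, less where a joint would pass 70% of its speed; a pose out of reach is approached as far as the arm can. A call is refused whole if a number of a shift passes 50 or a number of a turn 8.59, either way. A call with a gripper value outside its range is refused whole. "jaw" is the finger opening in mm, from 0 to 87, set as the call begins (left out, the last holds). The fingers move at their own pace and stop on an object; "newtons" is the grip in N (left out, the last holds). Time passes only in rows, so rows that do not move let the fingers close. It gives the time, the measured TCP pose, the force and the opening at its end, in the units of the state.
- monitor.get_obs(): the state, without advancing time (a new reading comes with each control period).
- read_camera(name): name is "scene" or "top"; returns (picture, depth): 384x512x3 uint8, red, green, blue; 384x512 float32, m along the optical axis (not along the pixel's ray), 0 where there is no reading.
- camera_info(name): a dict with "camera_matrix" (3x3 intrinsics, pixels), "k1" (the pictures are not rectified: a ray, as slopes to the right and down, at radius r is drawn at 1 + k1 r^2 times it, then the intrinsics apply), "R" (3x3) and "t" (3): a world point X has camera coordinates R X + t. Camera axes: x right, y down, z forward; pixel columns grow to the right and rows downward; lengths in m; the calibration is good to about 2 mm. A picture is of the moment at which its call begins. camera_info takes no time and is no camera call.
- env.sign_off(): hands the job in, once; it reports no verdict.
Trained networks look in the newest picture that a camera, given by its name, has taken for a name from the list of things; names that differ only in an ending like _2 or _b are one class to them, and where a whole thing is asked for, a point or a joint stands for the part that bears it (a point fixed in the world has none). Each returns a list of dicts, best first, with "conf" (0 to 1); they miss things now and then, are a little off and sometimes report something else, mostly with a low value. They report only what shows in the picture. A call takes as long as a camera call.
- look_for(camera, label): "box" ([left, top, width, height] in pixels, round what is visible of it).
The state is a dict: "time_s": time; "qpos": joint angles; "joint_velocities": joint speeds; "effort": joint torques, N m; "tool_pos": TCP position; "tool_rot": TCP orientation; "force": force on the tool from outside, world axes, zero at the start; "wrist_torque": the same for the moment, N m; "grip_width": finger opening in m.
Only numpy, scipy, OpenCV 4.12 (cv2) and the standard library are available. Lean on these libraries where they do the work, as an engineer would, in place of code of your own. Each camera call takes 0.05 s, during which the arm holds its last target.

## Working session

There is one attempt and no reset: what is moved stays moved. The work goes in short steps, Python scripts to look and compute and a tool call to move; the robot and the scene stay as the last step left them, time stands still between calls to the robot, and variables do not carry over. Pictures are saved under pics/ and viewed, and the job is handed in when it is done.

Besides the shell and the picture viewer there is one more tool, called after "Emit:" as a command line: name --argument value ..., lists and objects as JSON in quotes. servo_tool: Moves the arm, as the interface text tells. Its arguments: {"type":"object","properties":{"commands":{"type":"array","items":{"type":"number"}},"jaw":{"type":"number"},"newtons":{"type":"number"}},"required":["commands"]}

```bash
ls; mkdir -p pics
python3 - <<'E'
from cell import monitor, read_camera, camera_info, env, look_for
import cv2,numpy as np
for n in ["scene","top"]:
    p,d=read_camera(n); cv2.imwrite(f"pics/{n}0.png",p[:,:,::-1]); np.save(f"{n}0.npy",d)
    i=camera_info(n); print(n,{k:np.round(np.array(v),4).tolist() for k,v in i.items()})
o=monitor.get_obs()
for k,v in o.items(): print(k,np.round(v,4))
E
```

```text
pics
scene {'camera_matrix': [[487.3045, 0.0, 257.5427], [0.0, 487.3045, 198.8401], [0.0, 0.0, 1.0]], 'k1': 0.043, 'R': [[0.6887, 0.7249, -0.0143], [0.417, -0.4122, -0.8101], [-0.5932, 0.5519, -0.5862]], 't': [-0.4189, -0.1533, 1.8403]}
top {'camera_matrix': [[387.0919, 0.0, 259.1378], [0.0, 387.0919, 193.0924], [0.0, 0.0, 1.0]], 'k1': -0.0613, 'R': [[-0.0056, -0.9999, 0.0126], [-0.9918, 0.004, -0.1278], [0.1278, -0.0133, -0.9917]], 't': [0.0413, 0.5915, 1.0033]}
time_s 0.1
qpos [75.9817 18.4352 -4.0156 83.1662  1.2925 78.539  -3.2621]
joint_velocities [-0.0426 -0.1216 -0.1185 -0.0383  0.006   0.1366 -0.0008]
effort [-2.00000e-04 -4.92568e+01 -4.05900e-01 -3.13400e+01 -6.43000e-02
  3.94000e-02  1.00000e-04]
tool_pos [ 0.1662 -0.6279  0.184 ]
tool_rot [-1.799046e+02  2.800000e-03  1.482530e+01]
force [0.6047 0.5224 0.4793]
wrist_torque [ 0.0156  0.0236 -0.0481]
grip_width 0.0867
```

View pics/scene0.png

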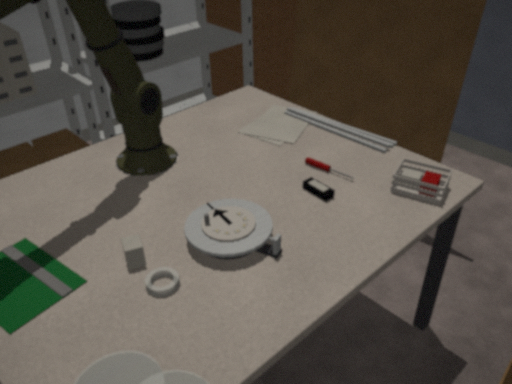

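View pics/top0.png

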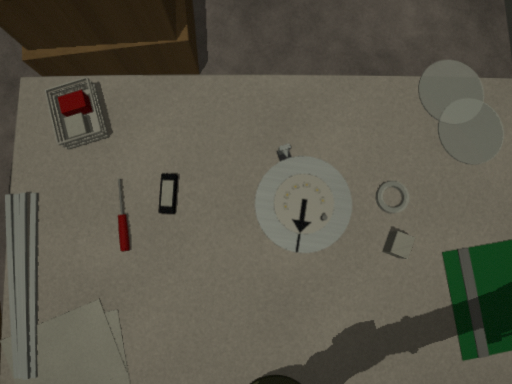

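The scene view shows the disc around (228,228), with the pointer post at (275,243), tape at (162,281), carton at (133,255) and driver at (318,189). The top view shows the disc centre near (303,204), the arrow pointing down to (298,250), the peg at (323,216) and the pointer at (285,152). The arm is clear of the disc in both.

```bash
cat > h.py <<'E'
import numpy as np,cv2
from cell import monitor, read_camera, camera_info, env, look_for
def proj(n,X):
    i=camera_info(n);K=np.array(i["camera_matrix"]);X=np.atleast_2d(X)
    c=X@np.array(i["R"]).T+np.array(i["t"]); s=c[:,:2]/c[:,2:]; r2=(s**2).sum(1,keepdims=True)
    s=s*(1+i["k1"]*r2); return s*[K[0,0],K[1,1]]+[K[0,2],K[1,2]]
def unproj(n,uv,z):
    i=camera_info(n);K=np.array(i["camera_matrix"]);uv=np.atleast_2d(uv).astype(float)
    d=(uv-[K[0,2],K[1,2]])/[K[0,0],K[1,1]]; s=d.copy()
    for _ in range(20): s=d/(1+i["k1"]*(s**2).sum(1,keepdims=True))
    R=np.array(i["R"]);t=np.array(i["t"])
    ray=np.c_[s,np.ones(len(s))]@R; C=-R.T@t
    return C+ray*((z-C[2])/ray[:,2])[:,None]
def rectify(n,p,c,z,half=0.2,ppm=2000):
    N=int(2*half*ppm); g=np.arange(N)/ppm-half
    # image up=+x, right=-y
    xx=c[0]-g[:,None]+0*g[None]; yy=c[1]-g[None]+0*g[:,None]
    uv=proj(n,np.c_[xx.ravel(),yy.ravel(),np.full(N*N,z)]).astype(np.float32)
    return cv2.remap(p,uv[:,0].reshape(N,N),uv[:,1].reshape(N,N),cv2.INTER_CUBIC)
E
python3 - <<'E'
from h import *
for n in ["top","scene"]:
    p=cv2.imread(f"pics/{n}0.png")
    c0=unproj("top",[303.5,204.5],0.052)[0]; print(c0)
    cv2.imwrite(f"pics/rect_{n}.png",rectify(n,p,c0,0.052,0.2,1500))
for l,z in [("driver",.03),("tape",.024),("carton",.07),("screwdriver",.02)]:
    r=look_for("top",l)
    b=r[0]["box"];print(l,r[0]["conf"],b,unproj("top",[[b[0],b[1]],[b[0]+b[2],b[1]+b[3]]],z)[:,:2].round(3).tolist())
E
```

```text
[ 0.55892608 -0.07868761  0.052     ]
[ 0.55892608 -0.07868761  0.052     ]
driver 0.79 [156.6, 174.1, 22.2, 39.9] [[0.646, 0.318], [0.537, 0.255]]
tape 0.58 [376.2, 177.6, 36.2, 34.8] [[0.635, -0.286], [0.538, -0.383]]
carton 0.82 [383.4, 232.7, 30.4, 26.2] [[0.482, -0.284], [0.414, -0.361]]
screwdriver 0.61 [118.5, 180.4, 13.0, 70.4] [[0.631, 0.426], [0.439, 0.383]]
```

View pics/rect_top.png

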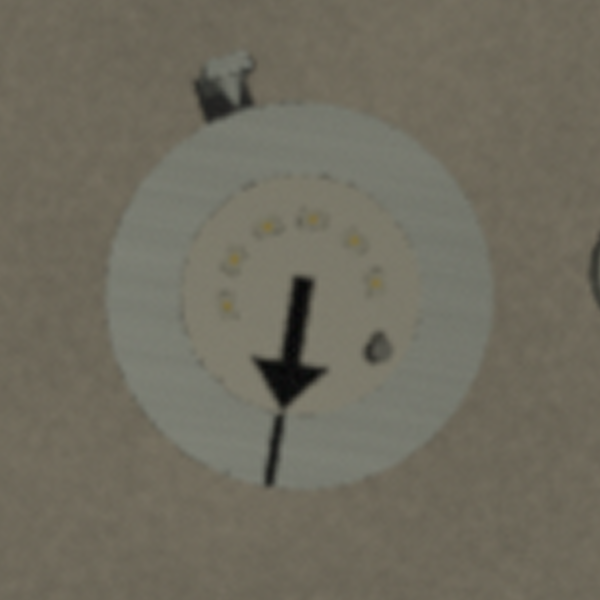

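View pics/rect_scene.png

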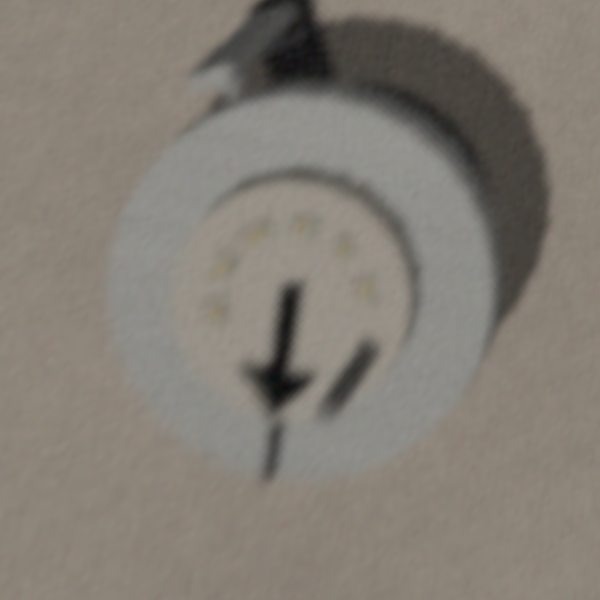

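The rectified top view has the disc centre at about (300,296), the peg base at about (377,348) and the pointer tip at about (237,107). Next I'll fit the circle, arrow angle, peg and pointer precisely.

Run:
```python
from h import *
from scipy.optimize import least_squares
c0=np.array([0.559,-0.0785])
def radial_fit(n,p,c,R,z,lo=-0.012,hi=.012,skip=None):
    g=cv2.cvtColor(p,cv2.COLOR_BGR2GRAY).astype(np.float32)
    for it in range(4):
        a=np.deg2rad(np.arange(0,360,3)); rs=np.arange(lo,hi,.0005)+R; pts=[]
        P=np.stack([c[0]+np.cos(a)[:,None]*rs,c[1]+np.sin(a)[:,None]*rs,np.full((len(a),len(rs)),z)],-1)
        uv=proj(n,P.reshape(-1,3)).astype(np.float32)
        v=cv2.remap(g,uv[:,0].reshape(len(a),-1),uv[:,1].reshape(len(a),-1),cv2.INTER_LINEAR)
        d=np.diff(cv2.GaussianBlur(v,(5,1),1),axis=1); k=np.argmin(d,1); ok=d[np.arange(len(a)),k]<-1
        q=P[np.arange(len(a)),k][ok][:,:2]
        f=least_squares(lambda s:np.hypot(*(q-s[:2]).T)-s[2],[*c,R],loss='soft_l1',f_scale=.001)
        c=f.x[:2]
    return f.x,ok.sum()
for n in ["top","scene"]:
    p=cv2.imread(f"pics/{n}0.png"); print(n,radial_fit(n,p,c0,.13,.052))
p=cv2.imread("pics/top0.png")
p2=cv2.resize(rectify("top",p,(.70,-.03),.06,.06,5000),None,fx=1,fy=1); cv2.imwrite("pics/ptr_top.png",p2)
p=cv2.imread("pics/scene0.png")
cv2.imwrite("pics/ptr_scene.png",rectify("scene",p,(.70,-.03),.06,.06,5000))
for z,l in [(.092,"peg_top")]:
  for n in ["top","scene"]:
    print(n,[(r["conf"],r["box"]) for r in look_for(n,l)][:2], [(r["conf"],r["box"]) for r in look_for(n,"pointer")][:2])
print("t",monitor.get_obs()["time_s"])
```

```text
top (array([ 0.56193963, -0.07812905,  0.12833597]), np.int64(115))
scene (array([ 0.57008597, -0.08091018,  0.12692597]), np.int64(57))
top [(0.67, [274.1, 174.6, 62.2, 61.7])] [(0.62, [254.5, 144.3, 98.6, 110.0])]
scene [(0.57, [201.2, 207.3, 53.0, 36.4])] [(0.96, [185.1, 199.7, 93.6, 59.2])]
t 0.5
```

View pics/ptr_top.png

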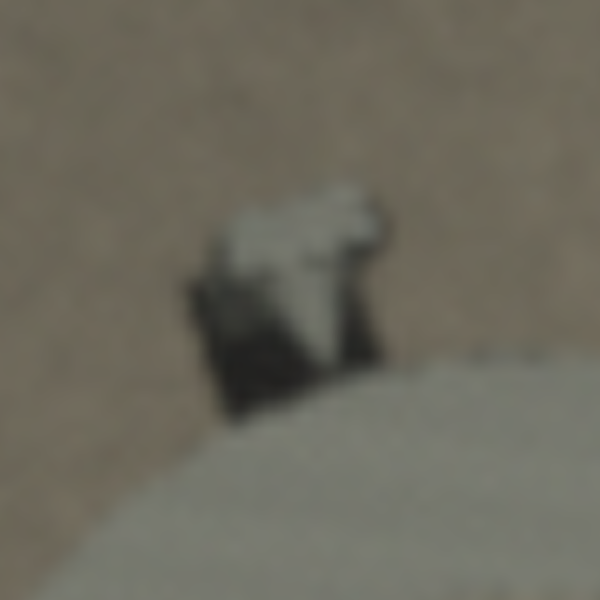

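View pics/ptr_scene.png

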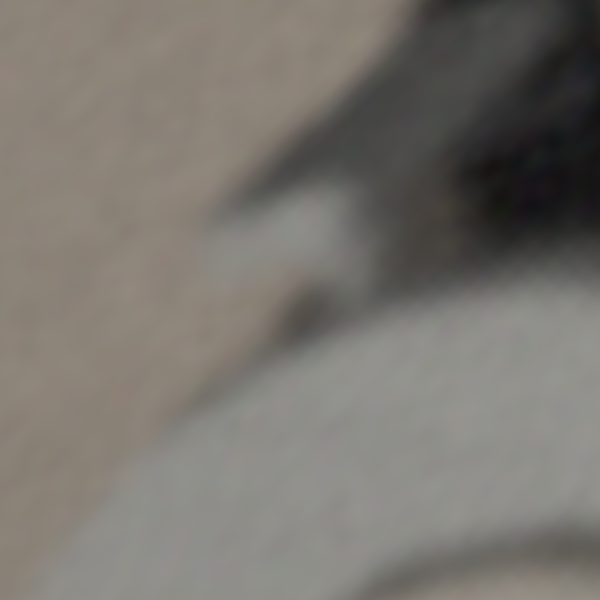

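Run:
```python
from h import *
c=np.array([.5617,-.0785])
def rect2px(u,v,cc,ppm,half,z,n="top"):
    X=np.array([cc[0]+half-v/ppm,cc[1]+half-u/ppm,z]); return proj(n,X)[0]
px=rect2px(332,368,(.70,-.03),5000,.06,.06); t=unproj("top",px,.052)[0]-[*c,0]
print("tip r,ang",np.hypot(*t[:2]),np.degrees(np.arctan2(t[1],t[0])),px)
px=rect2px(302,230,(.70,-.03),5000,.06,.06); t=unproj("top",px,.066)[0]-[*c,0]
print("post r,ang",np.hypot(*t[:2]),np.degrees(np.arctan2(t[1],t[0])))
# overlays
for n in ["top","scene"]:
    p=cv2.imread(f"pics/{n}0.png"); outs=[]
    u0,v0=proj(n,[.68,-.04,.05])[0].astype(int)
    for phi in [14,16,18,20,22]:
        a=np.radians(phi);e=np.array([np.cos(a),np.sin(a)]);f=np.array([-e[1],e[0]])
        S=12;w=22
        im=cv2.resize(p[v0-w:v0+w,u0-w:u0+w],None,fx=S,fy=S,interpolation=cv2.INTER_CUBIC)
        def dr(P,col,closed):
            q=((proj(n,np.array(P))-[u0-w,v0-w]+.5)*S).astype(np.int32); cv2.polylines(im,[q],closed,col,1)
        for z in [0,.066]:
            dr([[*(c+e*r+f*s),z] for r,s in [(.153,-.015),(.153,.015),(.165,.015),(.165,-.015)]],(0,255,0),True)
        dr([[*(c+e*.133),.052],[*(c+e*.153),.052]],(0,0,255),False)
        b=np.radians(np.arange(0,40,2)); dr([[c[0]+.13*np.cos(x),c[1]+.13*np.sin(x),.052] for x in b],(255,255,0),False)
        cv2.putText(im,str(phi),(5,20),0,.6,(255,255,255),1)
        outs.append(im[::2,::2] if 0 else cv2.resize(im,(260,260)))
    outs.append(outs[0]*0); cv2.imwrite(f"pics/ov_{n}.png",np.vstack([np.hstack(outs[:3]),np.hstack(outs[3:])]))
```

```text
tip r,ang 0.133104958567945 18.12059271860336 [287.08692786 156.70927697]
post r,ang 0.15841941433631093 17.86183377963613
```

View pics/ov_top.png

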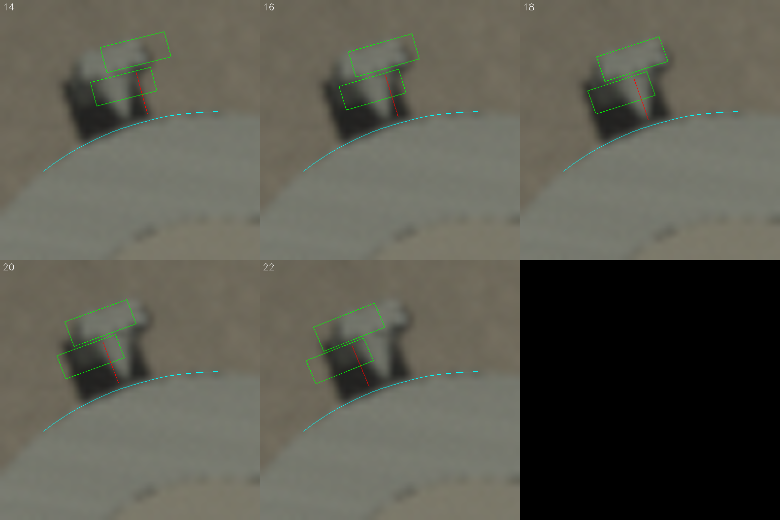

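View pics/ov_scene.png

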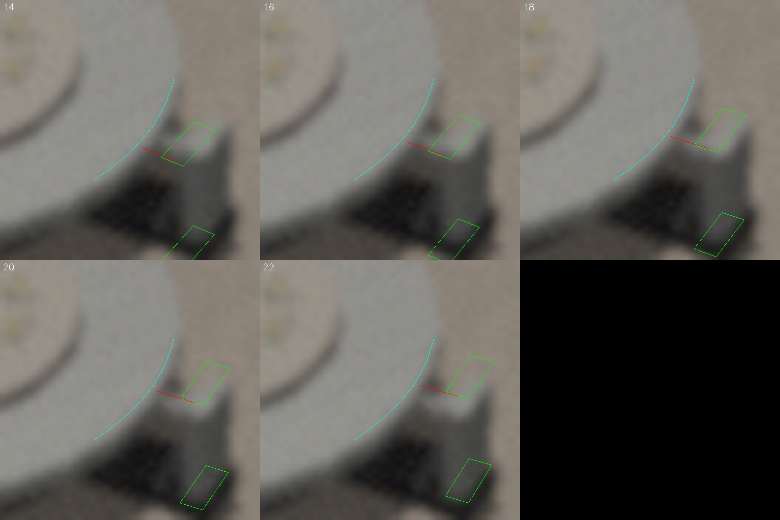

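```bash
cat >> h.py <<'E'
C0=np.array([.5617,-.0785]); PHI=17.6
CS=np.array([.5675,-.0805])  # scene, refined below
def arrow(n,p,c):
    g=cv2.cvtColor(p,cv2.COLOR_RGB2GRAY).astype(np.float32)
    a=np.radians(np.arange(0,360,.25)); tot=0
    for z,rs in [(.052,np.arange(.086,.126,.002)),(.060,np.arange(.01,.075,.002))]:
        P=np.stack([c[0]+np.cos(a)[:,None]*rs,c[1]+np.sin(a)[:,None]*rs,np.full((len(a),len(rs)),z)],-1)
        uv=proj(n,P.reshape(-1,3)).astype(np.float32)
        v=cv2.remap(g,uv[:,0].reshape(len(a),-1),uv[:,1].reshape(len(a),-1),cv2.INTER_LINEAR)
        v=v-np.median(v,axis=0); tot=tot+v.mean(1)
    k=21; w=cv2.GaussianBlur(np.tile(tot,3)[None],(k,1),3)[0][len(a):2*len(a)]
    i=int(np.argmin(w)); s=np.arange(-12,13); ww=np.clip(-w[(i+s)%len(a)]+w[i]*.4,0,None)
    return (np.degrees(a[i])+.25*(ww*s).sum()/ww.sum()), float(w[i])
def look(tag=None):
    t=monitor.get_obs()["time_s"]; p,_=read_camera("top"); a=arrow("top",p,C0)
    p2,_=read_camera("scene"); b=arrow("scene",p2,CS)
    if tag: cv2.imwrite(f"pics/{tag}.png",cv2.cvtColor(np.hstack([p[100:320,180:430],p2[130:350,100:350]]),cv2.COLOR_RGB2BGR))
    print("t",round(t,3),"top ang-phi",round((a[0]-PHI+180)%360-180,2),round(a[1],1),"| scene(+.05s)",round((b[0]-PHI+180)%360-180,2),round(b[1],1))
E
python3 - <<'E'
from h import *
for n,c in [("top",C0),("scene",CS),("scene",C0)]:
    p=cv2.imread(f"pics/{n}0.png")[:,:,::-1].copy(); a=arrow(n,p,c); print(n,a,a[0]-PHI)
a=np.radians(arrow("top",cv2.imread("pics/top0.png")[:,:,::-1].copy(),C0)[0]+60)
for r in (.062,):
    peg=C0+r*np.array([np.cos(a),np.sin(a)]); print("peg",peg,np.degrees(a),proj("top",[*peg,.092]),proj("top",[*peg,.06]),proj("scene",[*peg,.092]))
th=a+np.radians(15)
d=np.array([-np.sin(th),np.cos(th)]); print("push dir deg",np.degrees(np.arctan2(d[1],d[0])),d)
start=peg-d*.040; print("start",start)
print(monitor.get_obs()["tool_pos"])
# crop
p=cv2.imread("pics/top0.png"); print()
E
```

```text
top (np.float64(170.46862314361687), -177.17495727539062) 152.86862314361687
scene (np.float64(169.24022158042015), -155.96377563476562) 151.64022158042016
scene (np.float64(169.99401890400654), -151.64483642578125) 152.39401890400654
peg [ 0.52223696 -0.12631912] 230.4686231436169 [[324.4731973  217.24462861]] [[322.27662894 218.05104314]] [[204.82799306 213.41260897]]
push dir deg -24.531376856383137 [ 0.90973404 -0.4151915 ]
start [ 0.4858476  -0.10971146]
[ 0.16625703 -0.62837736  0.18494444]
```

Emit:
servo_tool --commands '[0,0,0,0,0,7.86,0,0,0,0,0,7.86,0,0,0,0,0,7.86,0,0,0,0,0,7.86,0,0,0,0,0,7.86,3,-22,0,0,0,0,5.5,-43,0,0,0,0,5.5,-43,0,0,0,0,5.5,-43,0,0,0,0,5.5,-43,0,0,0,0]' --jaw 0 --newtons 20

```text
time_s: 1.5
tool_pos: [0.2702, -0.4607, 0.1852]
tool_rot: [180.0, -0.0, -24.5]
force: [0.8, -0.5, -0.4]
grip_width: 0.0149
```

Emit:
servo_tool --commands '[5.5,-43,0,0,0,0,5.5,-43,0,0,0,0,5.5,-43,0,0,0,0,5.5,-43,0,0,0,0,5.5,-43,0,0,0,0,5.5,-43,0,0,0,0,5.5,-43,0,0,0,0,5.5,-43,0,0,0,0,3,-22,0,0,0,0,0,0,0,0,0,0]'

```text
time_s: 2.5
tool_pos: [0.4657, -0.1444, 0.1854]
tool_rot: [-179.9, -0.1, -24.1]
force: [0.4, 0.4, -0.2]
grip_width: 0.0004
```

Emit:
servo_tool --commands '[2,-20,0,0,0,0,2,-20,0,0,0,0,0,0,30,0,0,0,0,0,40,0,0,0,0,0,25,0,0,0,0,0,0,0,0,0]'

```text
time_s: 3.1
tool_pos: [0.4803, -0.1144, 0.0865]
tool_rot: [179.9, 0.4, -24.6]
force: [-0.7, 0.0, 0.0]
grip_width: 0.0007
```

Run:
```python
from h import *
look("a1"); o=monitor.get_obs(); print(o["tool_pos"],o["tool_rot"],o["force"])
```

```text
t 3.1 top ang-phi -169.85 -204.9 | scene(+.05s) 151.84 -139.1
[ 0.48397482 -0.11475984  0.09048622] [ 1.79983863e+02 -5.79883831e-03 -2.45467152e+01] [ 0.76084109 -0.07072961  0.89004507]
```

View pics/a1.png

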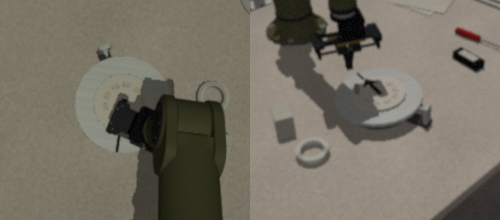

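Emit:
servo_tool --commands '[0,-5,18,0,0,0,0,0,0,0,0,0,0,0,0,0,0,0]'

```text
time_s: 3.5
tool_pos: [0.4869, -0.1098, 0.0735]
tool_rot: [180.0, -0.1, -24.5]
force: [-0.3, 0.9, 0.8]
grip_width: 0.0005
```

Emit:
servo_tool --commands '[4,0,0,0,0,0,8,0,0,0,0,0,11,0,0,0,0,0,13,0,0,0,0,0,13,0,0,0,0,0,13,0,0,0,0,0,-5,0,0,0,0,0,0,0,-30,0,0,0,0,0,-50,0,0,0,0,0,-30,0,0,0]'

```text
time_s: 4.5
tool_pos: [0.5388, -0.1326, 0.1849]
tool_rot: [-180.0, -0.1, -24.4]
force: [1.3, -0.8, 0.4]
grip_width: 0.0005
```

Run:
```python
from h import *
look("b1"); look();look(); o=monitor.get_obs(); print(o["tool_pos"],o["tool_rot"],o["force"])
```

```text
t 4.5 top ang-phi -80.85 -226.0 | scene(+.05s) 151.64 -157.9
t 4.6 top ang-phi -78.85 -230.7 | scene(+.05s) 151.64 -157.0
t 4.7 top ang-phi -81.35 -225.9 | scene(+.05s) 151.83 -157.6
[ 0.53691578 -0.13263232  0.18046629] [ 1.79973365e+02  1.50598906e-01 -2.44711204e+01] [-0.22322489  0.37794526 -0.37871988]
```

View pics/b1.png

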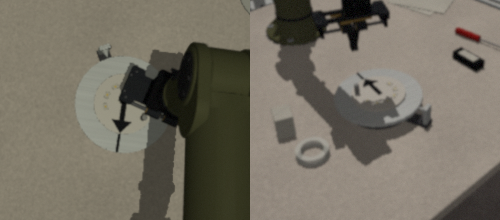

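Run:
```python
from h import *
o=monitor.get_obs(); X=np.array(o["tool_pos"]); print(o["time_s"],X)
p,d=read_camera("scene"); q,dt=read_camera("top")
a=proj("scene",X)[0]; b=proj("top",X)[0]; print(a,b)
def crop(im,c,w=40,S=8):
    c=c.astype(int); z=cv2.resize(im[c[1]-w:c[1]+w,c[0]-w:c[0]+w],None,fx=S/1.6,fy=S/1.6,interpolation=cv2.INTER_CUBIC)
    return z
p2=p.copy();cv2.circle(p2,tuple(np.round(a).astype(int)),1,(255,0,0),-1)
for r,ang in [(.062,230.5),(.062,236)]:
    P=C0+r*np.array([np.cos(np.radians(ang)),np.sin(np.radians(ang))])
    for z in (.06,.092):
        u=np.round(proj("scene",[*P,z])[0]).astype(int); p2[u[1],u[0]]=(0,255,0) if ang<232 else (255,255,0)
cv2.imwrite("pics/c1.png",cv2.cvtColor(np.hstack([crop(p,a),crop(p2,a)]),cv2.COLOR_RGB2BGR))
```

```text
4.8 [ 0.53691578 -0.13263232  0.18046629]
[203.86286738 191.25479353] [333.88047943 208.37389567]
```

View pics/c1.png

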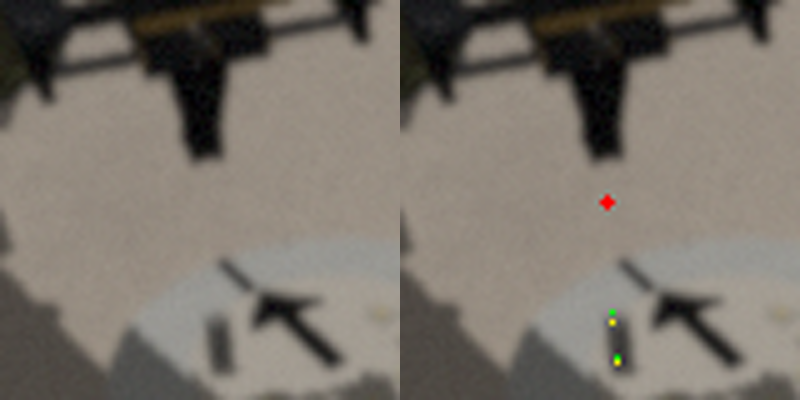

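Run:
```python
from h import *
o=monitor.get_obs(); print(o["time_s"],o["tool_pos"],o["qpos"],o["tool_rot"],o["grip_width"])
for n in ["scene","top"]:
    p,d=read_camera(n); i=camera_info(n);K=np.array(i["camera_matrix"]);R=np.array(i["R"]);t=np.array(i["t"])
    v,u=np.mgrid[0:384,0:512]; dd=np.c_[(u.ravel()-K[0,2])/K[0,0],(v.ravel()-K[1,2])/K[1,1]]; s=dd.copy()
    for _ in range(10): s=dd/(1+i["k1"]*(s**2).sum(1,keepdims=True))
    z=d.ravel()[:,None]; W=((np.c_[s*z,z]-t)@R).reshape(384,512,3)
    np.save(n+"_W.npy",W)
    if n=="scene":
        for row in range(168,192,2): print(row,[ (np.round(W[row,c]*1000).astype(int).tolist()) for c in (201,203,205)])
        for c,r in [(228,215),(260,235),(206,216),(206,220),(128,262),(300,300)]: print("scene",c,r,np.round(W[r,c]*1000))
    else:
        for c,r in [(300,190),(265,215),(325,217),(100,300),(300,300),(290,150)]: print("top",c,r,np.round(W[r,c]*1000))
```

```text
4.9 [ 0.53688807 -0.13258113  0.18026584] [  37.8225222     8.71491089  -29.37528602   96.48052808    4.36463809
   76.12308623 -106.79717644] [ 1.79977524e+02  1.73211172e-01 -2.44664448e+01] 0.00038912897134011455
168 [[548, -142, 265], [549, -137, 263], [553, -133, 263]]
170 [[549, -144, 260], [546, -135, 255], [550, -132, 256]]
172 [[550, -145, 255], [541, -132, 245], [546, -129, 246]]
174 [[546, -143, 246], [546, -136, 243], [550, -133, 243]]
176 [[544, -142, 239], [549, -139, 239], [549, -133, 237]]
178 [[548, -145, 235], [551, -141, 235], [550, -134, 231]]
180 [[546, -145, 228], [548, -139, 226], [543, -130, 219]]
182 [[546, -145, 221], [548, -140, 220], [548, -134, 217]]
184 [[285, 37, 2], [287, 44, 0], [285, 53, -6]]
186 [[287, 35, -4], [295, 37, -1], [298, 44, -3]]
188 [[300, 24, -1], [307, 28, 1], [310, 34, -1]]
190 [[312, 16, 0], [315, 21, -1], [320, 26, 0]]
scene 228 215 [544. -59.  62.]
scene 260 235 [669. -47.  52.]
scene 206 216 [ 528. -127.   86.]
scene 206 220 [ 529. -129.   73.]
scene 128 262 [ 478. -365.   29.]
scene 300 300 [ 881. -108.   -3.]
top 300 190 [597. -69.  57.]
top 265 215 [532.  24.  52.]
top 325 217 [ 523. -128.   91.]
top 100 300 [305. 472.   0.]
top 300 300 [304. -71.  -0.]
top 290 150 [721. -51.  -5.]
```

The flick missed. The depth picture puts the real fingertip about 35 mm above the reported TCP, so it passed over the peg. I'll go back to the start position and check the tip height with the camera while descending.

Emit:
servo_tool --commands '[-26,0,0,0,0,0,-27,0,0,0,0,0,0,0,40,0,0,0,0,0,45,0,0,0,0,0,23,0,0,0,0,0,0,0,0,0,0,0,0,0,0,0]'

```text
time_s: 5.7
tool_pos: [0.4899, -0.1107, 0.0742]
tool_rot: [-180.0, 0.0, -24.5]
force: [-0.5, -1.1, 0.7]
grip_width: 0.0004
```

```bash
cat >> h.py <<'E'
def world(n):
    p,d=read_camera(n); i=camera_info(n);K=np.array(i["camera_matrix"]);R=np.array(i["R"]);t=np.array(i["t"])
    v,u=np.mgrid[0:384,0:512]; dd=np.c_[(u.ravel()-K[0,2])/K[0,0],(v.ravel()-K[1,2])/K[1,1]]; s=dd.copy()
    for _ in range(10): s=dd/(1+i["k1"]*(s**2).sum(1,keepdims=True))
    z=d.ravel()[:,None]; return p,((np.c_[s*z,z]-t)@R).reshape(384,512,3)
def tip():
    o=monitor.get_obs(); X=np.array(o["tool_pos"]); p,W=world("scene")
    u=proj("scene",X+[0,0,.035])[0]
    m=(np.hypot(W[...,0]-X[0],W[...,1]-X[1])<.03)&(p.max(2)<60)&(W[...,2]>.03)
    vv,uu=np.nonzero(m); k=vv>np.sort(vv)[-8] if len(vv)>8 else vv>0
    print("claimed",X.round(4),"t",o["time_s"],"F",np.round(o["force"],1)); zs=np.sort(W[m][:,2]); print("dark pts lowest z",zs[:12].round(3))
    return p,W,m,u
E
python3 - <<'E'
from h import *
p,W,m,u=tip(); u=u.astype(int)
for r in range(u[1]-8,u[1]+12,2): print(r,[np.round(W[r,c]*1000).astype(int).tolist() for c in range(u[0]-3,u[0]+6,3)])
cv2.imwrite("pics/c2.png",cv2.cvtColor(cv2.resize(p[u[1]-40:u[1]+40,u[0]-40:u[0]+60],None,fx=6,fy=6,interpolation=cv2.INTER_CUBIC),cv2.COLOR_RGB2BGR))
E
```

```text
claimed [ 0.4899 -0.1107  0.0742] t 5.7 F [-0.5 -1.1  0.7]
dark pts lowest z [0.114 0.114 0.115 0.116 0.117 0.118 0.12  0.12  0.12  0.12  0.12  0.121]
193 [[501, -128, 154], [497, -115, 146], [506, -111, 148]]
195 [[500, -128, 147], [497, -115, 139], [505, -111, 141]]
197 [[484, -118, 126], [503, -120, 137], [504, -111, 133]]
199 [[478, -114, 114], [502, -121, 130], [505, -112, 128]]
201 [[353, -30, -1], [501, -121, 123], [506, -114, 121]]
203 [[365, -39, 2], [500, -120, 114], [498, -109, 108]]
205 [[375, -47, 3], [436, -77, 51], [443, -70, 51]]
207 [[442, -93, 55], [444, -83, 50], [448, -75, 48]]
209 [[448, -98, 53], [454, -91, 52], [459, -83, 51]]
211 [[454, -102, 51], [460, -96, 51], [466, -89, 51]]
```

View pics/c2.png

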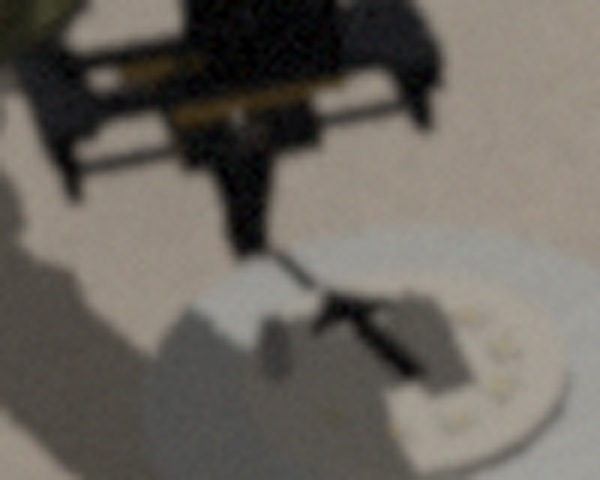

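Emit:
servo_tool --commands '[0,0,18,0,0,0,0,0,10,0,0,0,0,0,0,0,0,0,0,0,0,0,0,0]'

```text
time_s: 6.15
tool_pos: [0.4903, -0.111, 0.0467]
tool_rot: [-180.0, -0.1, -24.5]
force: [0.7, -0.6, 0.1]
grip_width: 0.0002
```

Run:
```python
from h import *
p,W,m,u=tip(); u=u.astype(int)
for r in range(u[1]-8,u[1]+8,2): print(r,[np.round(W[r,c]*1000).astype(int).tolist() for c in range(u[0]-3,u[0]+6,3)])
cv2.imwrite("pics/c3.png",cv2.cvtColor(cv2.resize(p[u[1]-40:u[1]+40,u[0]-40:u[0]+60],None,fx=6,fy=6,interpolation=cv2.INTER_CUBIC),cv2.COLOR_RGB2BGR))
```

```text
claimed [ 0.4903 -0.111   0.0467] t 6.15 F [ 0.7 -0.6  0.1]
dark pts lowest z [0.059 0.059 0.086 0.087 0.087 0.088 0.089 0.09  0.091 0.092 0.092 0.092]
201 [[497, -125, 122], [497, -114, 117], [504, -109, 118]]
203 [[497, -125, 115], [501, -117, 113], [509, -113, 116]]
205 [[487, -119, 100], [500, -118, 106], [503, -109, 103]]
207 [[481, -116, 88], [501, -119, 100], [502, -109, 95]]
209 [[446, -93, 49], [497, -117, 89], [501, -109, 88]]
211 [[458, -102, 53], [496, -117, 81], [469, -87, 51]]
213 [[464, -107, 51], [473, -102, 54], [524, -127, 95]]
215 [[477, -116, 56], [478, -106, 51], [532, -133, 95]]
```

View pics/c3.png

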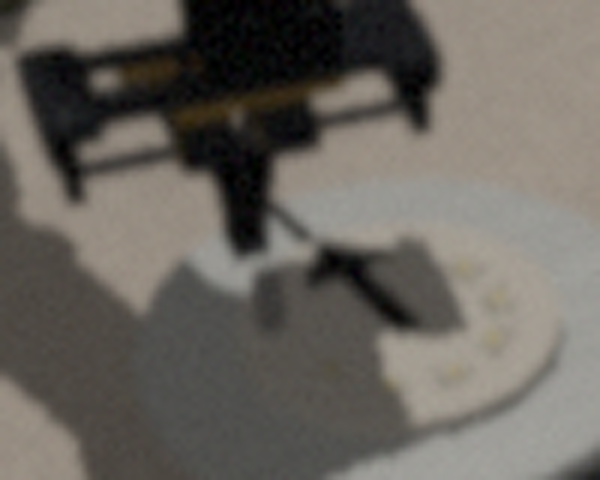

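Emit:
servo_tool --commands '[0,0,8,0,0,0,0,0,0,0,0,0]'

```text
time_s: 6.4
tool_pos: [0.4892, -0.1108, 0.0373]
tool_rot: [180.0, 0.1, -24.5]
force: [-0.4, -0.4, -0.1]
grip_width: 0.0004
```

Emit:
servo_tool --commands '[4,0,0,0,0,0,8,0,0,0,0,0,11,0,0,0,0,0,13,0,0,0,0,0,13,0,0,0,0,0,13,0,0,0,0,0,-5,0,0,0,0,0,0,0,-30,0,0,0,0,0,-50,0,0,0,0,0,-30,0,0,0]'

```text
time_s: 7.4
tool_pos: [0.5429, -0.1343, 0.151]
tool_rot: [-180.0, -0.2, -24.4]
force: [1.0, -0.5, 0.6]
grip_width: 0.0004
```

Run:
```python
from h import *
look("b2"); look();look(); look(); o=monitor.get_obs(); print(o["tool_pos"],o["tool_rot"],o["force"])
```

```text
t 7.4 top ang-phi -78.09 -237.0 | scene(+.05s) -100.35 -217.3
t 7.5 top ang-phi -77.35 -241.8 | scene(+.05s) -86.85 -226.7
t 7.6 top ang-phi -79.09 -240.1 | scene(+.05s) -73.11 -234.7
t 7.7 top ang-phi -78.35 -236.2 | scene(+.05s) -59.85 -236.4
[ 0.54053345 -0.13425998  0.14631965] [ 1.79979974e+02  1.64594542e-01 -2.44692672e+01] [ 0.95169827 -0.40327659  0.20024428]
```

View pics/b2.png

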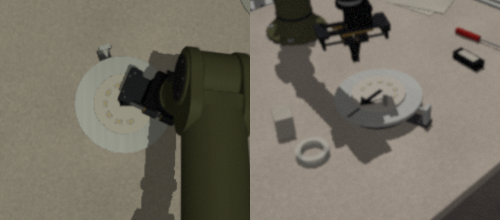

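Emit:
servo_tool --commands '[-41,5.5,0,0,0,0,-41,5.5,0,0,0,0,0,0,20,0,0,-8.4,0,0,20,0,0,-8.4,0,0,20,0,0,-8.4,0,0,20,0,0,-8.4,0,0,16,0,0,-8.4,0,0,0,0,0,0,0,0,0,0,0,0]'

```text
time_s: 8.7
tool_pos: [0.462, -0.1103, 0.0515]
tool_rot: [-179.9, 0.1, 17.3]
force: [-1.0, -0.6, 0.5]
grip_width: 0.0007
```

Run:
```python
from h import *
p,W,m,u=tip(); u=u.astype(int)
look("b3"); look();look()
for r in range(u[1]-10,u[1]+8,2): print(r,[np.round(W[r,c]*1000).astype(int).tolist() for c in range(u[0]-3,u[0]+6,3)])
cv2.imwrite("pics/c4.png",cv2.cvtColor(cv2.resize(p[u[1]-40:u[1]+40,u[0]-40:u[0]+60],None,fx=6,fy=6,interpolation=cv2.INTER_CUBIC),cv2.COLOR_RGB2BGR))
```

```text
claimed [ 0.462  -0.1103  0.0515] t 8.7 F [-1.  -0.6  0.5]
dark pts lowest z [0.09  0.091 0.091 0.093 0.094 0.094 0.095 0.095 0.095 0.096 0.096 0.097]
t 8.75 top ang-phi 60.19 -164.9 | scene(+.05s) 66.93 -127.8
t 8.85 top ang-phi 71.39 -165.6 | scene(+.05s) 77.9 -136.7
t 8.95 top ang-phi 82.41 -163.7 | scene(+.05s) 88.64 -144.2
193 [[508, -149, 168], [481, -121, 141], [476, -107, 131]]
195 [[469, -124, 129], [480, -121, 133], [471, -105, 121]]
197 [[466, -123, 120], [473, -117, 121], [475, -108, 117]]
199 [[463, -121, 110], [477, -121, 117], [471, -106, 107]]
201 [[465, -124, 105], [470, -117, 104], [473, -108, 101]]
203 [[462, -122, 96], [470, -117, 97], [473, -109, 95]]
205 [[358, -55, -2], [469, -117, 89], [479, -113, 92]]
207 [[367, -61, -2], [369, -51, -6], [439, -87, 50]]
209 [[380, -71, 2], [439, -99, 49], [447, -93, 50]]
```

View pics/c4.png

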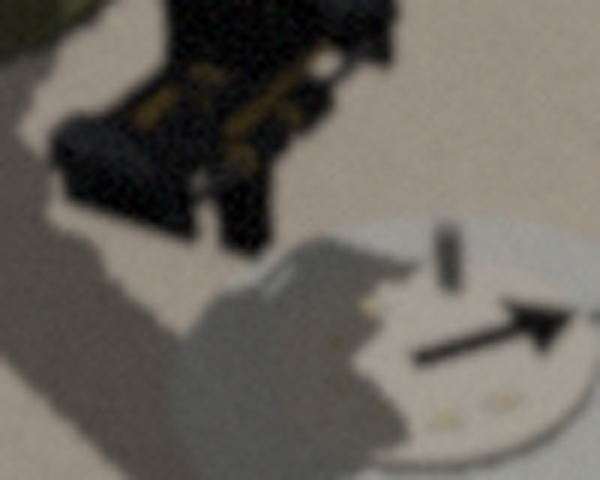

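View pics/b3.png

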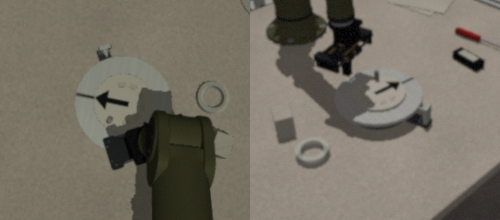

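Run:
```python
from h import *
o=monitor.get_obs(); X=np.array(o["tool_pos"])
p,W=world("scene"); print(o["time_s"],X, [round((a-PHI+180)%360-180,2) if i==0 else a for i,a in enumerate(arrow("scene",p,CS))])
yaw=np.radians(17.4); tx=np.array([np.cos(yaw),np.sin(yaw)]); ty=np.array([np.sin(yaw),-np.cos(yaw)])
D=W[...,:2]-X[:2]; a=D@tx; b=D@ty; z=W[...,2]
m=(z>.075)&(z<.4)&(abs(a)<.1)&(abs(b)<.13)&(p.max(2)<75)
for lo in np.arange(-.12,.12,.015):
    k=m&(b>=lo)&(b<lo+.015)
    if k.sum()>3:
        zs=np.sort(z[k]); print("ty %.3f"%lo,k.sum(),zs[:5].round(3), "tx",a[k].min().round(3),a[k].max().round(3))
np.savez("w.npz",W=W,p=p)
```

```text
9.05 [ 0.46285293 -0.11070778  0.05251249] [np.float64(93.92), -150.8795928955078]
ty -0.090 86 [0.159 0.16  0.16  0.162 0.162] tx -0.001 0.041
ty -0.075 51 [0.17  0.173 0.173 0.174 0.175] tx 0.009 0.041
ty -0.060 35 [0.174 0.175 0.176 0.176 0.177] tx 0.009 0.035
ty -0.045 75 [0.176 0.177 0.179 0.18  0.18 ] tx 0.018 0.041
ty -0.030 113 [0.075 0.077 0.077 0.077 0.078] tx 0.02 0.058
ty -0.015 248 [0.094 0.095 0.097 0.1   0.103] tx -0.02 0.041
ty 0.000 495 [0.09  0.093 0.093 0.094 0.094] tx -0.029 0.041
ty 0.015 610 [0.13  0.13  0.133 0.134 0.136] tx -0.028 0.041
ty 0.030 649 [0.161 0.164 0.164 0.165 0.165] tx -0.024 0.042
ty 0.045 43 [0.17  0.175 0.175 0.176 0.176] tx -0.021 0.037
ty 0.060 56 [0.172 0.174 0.174 0.175 0.176] tx -0.026 0.038
ty 0.075 209 [0.159 0.159 0.16  0.161 0.161] tx -0.034 0.042
ty 0.090 138 [0.164 0.17  0.171 0.173 0.176] tx -0.036 0.041
```

Emit:
servo_tool --commands '[0,0,25,0,0,0]'

```text
time_s: 9.2
tool_pos: [0.4659, -0.1115, 0.0297]
tool_rot: [179.7, -0.3, 17.5]
force: [0.8, -0.1, 0.3]
grip_width: 0.0002
```

Run:
```python
from h import *
for k in range(5):
    o=monitor.get_obs(); print(o["time_s"],np.round(o["tool_pos"],4))
    if k==4: break
    p,W=world("scene"); a=arrow("scene",p,CS); print("   scene",round((a[0]-PHI+180)%360-180,2),round(a[1],1))
X=np.array(o["tool_pos"])
yaw=np.radians(17.4); tx=np.array([np.cos(yaw),np.sin(yaw)]); ty=np.array([np.sin(yaw),-np.cos(yaw)])
D=W[...,:2]-X[:2]; a=D@tx; b=D@ty; z=W[...,2]
m=(z>.054)&(z<.2)&(abs(a)<.03)&(abs(b)<.025)&(p.max(2)<75)
u=proj("scene",X+[0,0,.036])[0].astype(int)
for r in range(u[1]-8,u[1]+8): print(r,[(np.round(W[r,c]*1000).astype(int).tolist(),int(p[r,c].max())) for c in range(u[0]-2,u[0]+5,3)])
```

```text
9.2 [ 0.4659 -0.1115  0.0297]
   scene 109.63 -167.1
9.25 [ 0.4612 -0.1104  0.0243]
   scene 114.66 -175.9
9.3 [ 0.4601 -0.11    0.0249]
   scene 119.87 -180.7
9.35 [ 0.461  -0.1101  0.0261]
   scene 124.94 -180.8
9.4 [ 0.462  -0.1103  0.0269]
202 [([468, -119, 101], 12), ([477, -115, 103], 11), ([469, -98, 90], 71)]
203 [([470, -121, 100], 8), ([476, -114, 99], 2), ([471, -100, 89], 77)]
204 [([468, -120, 94], 7), ([475, -114, 94], 14), ([474, -103, 88], 73)]
205 [([470, -122, 92], 10), ([478, -117, 94], 5), ([474, -103, 85], 62)]
206 [([467, -120, 86], 7), ([480, -119, 92], 16), ([473, -103, 80], 49)]
207 [([467, -120, 82], 0), ([474, -114, 83], 15), ([472, -102, 75], 40)]
208 [([464, -119, 76], 13), ([477, -117, 82], 6), ([470, -101, 70], 34)]
209 [([462, -118, 71], 14), ([476, -117, 78], 5), ([470, -102, 67], 35)]
210 [([460, -117, 65], 19), ([473, -115, 72], 19), ([474, -105, 67], 35)]
211 [([464, -120, 66], 35), ([478, -119, 73], 18), ([465, -99, 55], 59)]
212 [([449, -111, 49], 58), ([473, -116, 65], 36), ([466, -100, 53], 73)]
213 [([449, -111, 45], 73), ([461, -108, 50], 62), ([469, -102, 51], 77)]
214 [([459, -118, 50], 80), ([466, -112, 52], 74), ([475, -107, 54], 79)]
215 [([466, -123, 53], 82), ([475, -118, 56], 79), ([473, -106, 48], 81)]
216 [([464, -122, 48], 81), ([472, -117, 50], 79), ([480, -111, 51], 80)]
217 [([474, -129, 54], 82), ([477, -121, 51], 76), ([485, -115, 52], 77)]
```

Emit:
servo_tool --commands '[0,0,5,0,0,0,0,0,0,0,0,0]'

```text
time_s: 9.6
tool_pos: [0.4625, -0.1106, 0.0221]
tool_rot: [180.0, -0.0, 17.5]
force: [0.2, 0.1, 0.6]
grip_width: 0.0001
```

Run:
```python
from h import *
im=0;N=5;Z=[];XX=[]
for k in range(N):
    o=monitor.get_obs(); XX.append(o["tool_pos"]); p,W=world("scene"); a=arrow("scene",p,CS); print(o["time_s"],np.round(o["tool_pos"],4),"scene",round((a[0]-PHI+180)%360-180,2),round(a[1],1)); im=im+p.max(2).astype(float)/N; Z.append(W)
X=np.mean(XX,0); print("mean",X)
yaw=np.radians(17.4); tx=np.array([np.cos(yaw),np.sin(yaw),0]); ty=np.array([np.sin(yaw),-np.cos(yaw),0])
W=np.median(Z,0)
for b in (-.008,0,.008):
    for face in (.0095,-.0095):
        row=[]
        for dz in np.arange(.02,.052,.002):
            u=proj("scene",X+tx*face+ty*b+[0,0,dz])[0]; row.append(round(float(cv2.getRectSubPix(im.astype(np.float32),(1,1),tuple(map(float,u)))[0,0])))
        print("b",b,"face",face,row)
u=proj("scene",X+[0,0,.036])[0].astype(int)
for r in range(u[1]-5,u[1]+6): print(r,[(np.round(W[r,c]*1000).astype(int).tolist(),int(im[r,c])) for c in range(u[0]-2,u[0]+5,3)])
cv2.imwrite("pics/c5.png",cv2.cvtColor(cv2.resize(p[u[1]-30:u[1]+30,u[0]-30:u[0]+30],None,fx=9,fy=9,interpolation=cv2.INTER_CUBIC),cv2.COLOR_RGB2BGR))
```

```text
9.6 [ 0.4625 -0.1106  0.0221] scene 149.88 -213.8
9.65 [ 0.4626 -0.1106  0.0222] scene 154.65 -213.1
9.7 [ 0.4627 -0.1106  0.0223] scene 160.15 -212.8
9.75 [ 0.4627 -0.1106  0.0223] scene 165.66 -224.7
9.8 [ 0.4627 -0.1106  0.0223] scene 169.66 -230.7
mean [ 0.46265523 -0.11059104  0.02224042]
b -0.008 face 0.0095 [79, 78, 77, 74, 70, 63, 55, 48, 40, 36, 32, 30, 30, 32, 33, 33]
b -0.008 face -0.0095 [49, 39, 28, 19, 14, 10, 9, 8, 8, 7, 6, 7, 8, 6, 4, 5]
b 0 face 0.0095 [79, 80, 78, 76, 71, 66, 57, 48, 37, 26, 18, 13, 13, 12, 13, 13]
b 0 face -0.0095 [76, 72, 66, 58, 48, 37, 27, 19, 17, 17, 16, 15, 17, 18, 17, 16]
b 0.008 face 0.0095 [79, 79, 80, 79, 77, 74, 70, 61, 52, 41, 30, 20, 13, 7, 7, 8]
b 0.008 face -0.0095 [80, 80, 80, 79, 77, 73, 70, 66, 63, 65, 68, 74, 79, 81, 83, 84]
206 [([465, -119, 85], 7), ([478, -117, 90], 11), ([474, -103, 81], 30)]
207 [([465, -119, 81], 6), ([479, -118, 87], 9), ([474, -104, 78], 29)]
208 [([467, -121, 79], 6), ([476, -116, 82], 9), ([472, -103, 72], 26)]
209 [([466, -121, 75], 7), ([475, -116, 77], 8), ([470, -102, 67], 21)]
210 [([465, -120, 70], 12), ([477, -118, 75], 8), ([471, -103, 64], 22)]
211 [([463, -119, 65], 15), ([476, -117, 70], 5), ([472, -104, 62], 30)]
212 [([463, -119, 61], 33), ([476, -118, 68], 16), ([466, -100, 53], 46)]
213 [([455, -115, 50], 55), ([476, -118, 63], 33), ([470, -104, 53], 62)]
214 [([462, -120, 53], 71), ([467, -113, 52], 57), ([472, -105, 51], 73)]
215 [([464, -122, 51], 78), ([472, -117, 53], 71), ([475, -107, 50], 79)]
216 [([467, -124, 51], 80), ([476, -119, 53], 78), ([481, -112, 52], 79)]
```

View pics/c5.png

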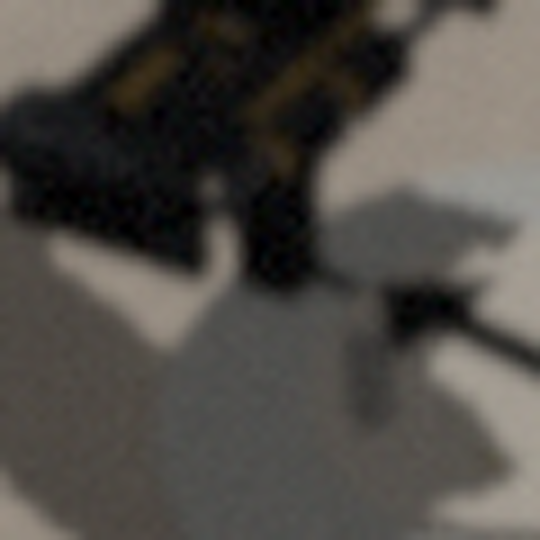

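Emit:
servo_tool --commands '[0,0,0,0,0,0,0,0,0,0,0,0,0,0,0,0,0,0,0,0,0,0,0,0,0,0,0,0,0,0,0,0,0,0,0,0,0,0,0,0,0,0,0,0,0,0,0,0,0,0,0,0,0,0,0,0,0,0,0,0]'

```text
time_s: 10.85
tool_pos: [0.4624, -0.1105, 0.0219]
tool_rot: [180.0, 0.0, 17.5]
force: [0.5, 0.4, 0.1]
grip_width: 0.0005
```

Run:
```python
from h import *
look("b6"); look();look()
```

```text
t 10.85 top ang-phi -93.96 -208.3 | scene(+.05s) -90.17 -185.8
t 10.95 top ang-phi -85.07 -187.0 | scene(+.05s) -81.1 -176.2
t 11.05 top ang-phi -76.63 -185.1 | scene(+.05s) -72.62 -173.7
```

View pics/b6.png

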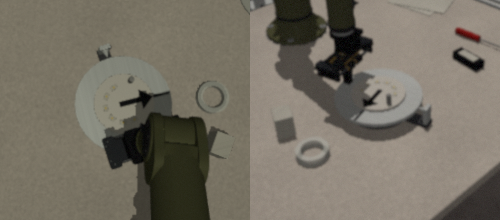

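Emit:
servo_tool --commands '[0,0,0,0,0,0,0,0,0,0,0,0,0,0,0,0,0,0,0,0,0,0,0,0,0,0,0,0,0,0,0,0,0,0,0,0,0,0,0,0,0,0]'

```text
time_s: 11.85
tool_pos: [0.4625, -0.1105, 0.0219]
tool_rot: [180.0, 0.0, 17.5]
force: [-0.4, 0.4, -0.2]
grip_width: 0.0008
```

Run:
```python
from h import *
for _ in range(5): look()
```

```text
t 11.85 top ang-phi -14.87 -177.4 | scene(+.05s) -9.85 -147.2
t 11.95 top ang-phi -7.62 -176.7 | scene(+.05s) -2.58 -141.0
t 12.05 top ang-phi -0.58 -176.3 | scene(+.05s) 4.44 -137.5
t 12.15 top ang-phi 6.39 -177.0 | scene(+.05s) 173.87 -133.3
t 12.25 top ang-phi 13.36 -176.0 | scene(+.05s) 172.66 -132.6
```

```bash
cat > fit.py <<'E'
import numpy as np
from scipy.optimize import least_squares
# (t, deg unwrapped)
S=[(7.45,-100.35),(7.55,-86.85),(7.65,-73.11),(7.75,-59.85),(8.8,66.93),(8.9,77.9),(9.0,88.64),(9.05,93.92),(9.2,109.63),(9.25,114.66),(9.3,119.87),(9.35,124.94),(9.6,149.88),(9.65,154.65),(9.7,160.15),(9.75,165.66),(9.8,169.66),(10.9,269.83),(11.0,278.9),(11.1,287.38),(11.9,350.15),(12.0,357.42),(12.1,364.44)]
T=[(8.75,60.19),(8.85,71.39),(8.95,82.41),(10.85,266.04),(10.95,274.93),(11.05,283.37),(11.85,345.13),(11.95,352.38),(12.05,359.42),(12.15,366.39),(12.25,373.36)]
import json,os
if os.path.exists("extra.json"):
    e=json.load(open("extra.json")); T+=[tuple(x) for x in e["T"]]; S+=[tuple(x) for x in e["S"]]
S=np.array(S);T=np.array(T); t0=12.05
def th(p,t):
    th0,w0,tau=p[:3]; k=.025*tau; dt=t-t0; E=np.exp(-dt/tau)
    return th0+np.degrees((w0+k)*tau*(1-E)-k*dt)
def om(p,t): k=.025*p[2]; return (p[1]+k)*np.exp(-(t-t0)/p[2])-k
def bias(q,a): a=np.radians(a); return q[0]*np.cos(a)+q[1]*np.sin(a)
def res(p):
    return np.r_[th(p,T[:,0])+bias(p[3:5],T[:,1])-T[:,1],th(p,S[:,0])+p[7]+bias(p[5:7],S[:,1])-S[:,1],p[3:8]*.3]
f=least_squares(res,[360,1.3,8,0,0,0,0,0],loss='soft_l1'); p=f.x
J=np.linalg.inv(f.jac.T@f.jac); print(p.round(3),"sd",np.sqrt(np.diag(J))[:3].round(3),"rms",np.sqrt((f.fun[:-5]**2).mean()).round(2))
ts=np.arange(t0,40,.005); k=np.argmax(th(p,ts)+bias(p[3:5],720)>720); print("reach 720 in top reading at",ts[k],"w",om(p,ts[k])); print(res(p)[:len(T)].round(1))
E
python3 fit.py
```

```text
[ 3.59401e+02  1.24300e+00  8.10700e+00  5.80000e-02 -2.27000e-01
  1.31200e+00  2.92000e-01  1.93000e-01] sd [1.13  0.013 0.251] rms 0.22
reach 720 in top reading at 22.110000000001573 w 0.2153307533999523
[-0.  -0.  -0.   0.4 -0.1 -0.3 -0.1 -0.1  0.   0.1  0.1]
```

Emit:
servo_tool --commands '[0,0,0,0,0,0,0,0,0,0,0,0,0,0,0,0,0,0,0,0,0,0,0,0,0,0,0,0,0,0,0,0,0,0,0,0,0,0,0,0,0,0,0,0,0,0,0,0,0,0,0,0,0,0,0,0,0,0,0,0]'

```text
time_s: 13.35
tool_pos: [0.4624, -0.1105, 0.0219]
tool_rot: [180.0, 0.0, 17.5]
force: [0.6, 0.8, 0.3]
grip_width: 0.0003
```

Run:
```python
from h import *
for _ in range(3): look()
```

```text
t 13.35 top ang-phi 82.85 -176.9 | scene(+.05s) 86.42 -149.9
t 13.45 top ang-phi 88.62 -176.6 | scene(+.05s) 92.14 -157.2
t 13.55 top ang-phi 94.34 -176.2 | scene(+.05s) 97.66 -162.0
```

Emit:
servo_tool --commands '[0,0,0,0,0,0,0,0,0,0,0,0,0,0,0,0,0,0,0,0,0,0,0,0,0,0,0,0,0,0,0,0,0,0,0,0,0,0,0,0,0,0,0,0,0,0,0,0,0,0,0,0,0,0,0,0,0,0,0,0]'

```text
time_s: 14.65
tool_pos: [0.4624, -0.1105, 0.0219]
tool_rot: [180.0, 0.0, 17.5]
force: [0.9, -0.2, -0.3]
grip_width: 0.0007
```

Emit:
servo_tool --commands '[0,0,0,0,0,0,0,0,0,0,0,0,0,0,0,0,0,0,0,0,0,0,0,0,0,0,0,0,0,0,0,0,0,0,0,0,0,0,0,0,0,0,0,0,0,0,0,0,0,0,0,0,0,0,0,0,0,0,0,0]'

```text
time_s: 15.65
tool_pos: [0.4624, -0.1106, 0.0219]
tool_rot: [180.0, 0.0, 17.5]
force: [-0.1, 0.1, 0.6]
grip_width: 0.0007
```

Run:
```python
from h import *
for _ in range(3): look()
```

```text
t 15.65 top ang-phi -166.1 -233.7 | scene(+.05s) -163.35 -204.3
t 15.75 top ang-phi -164.34 -227.7 | scene(+.05s) -159.35 -205.1
t 15.85 top ang-phi -158.85 -222.7 | scene(+.05s) -155.35 -209.0
```

```bash
cat > extra.json <<'E'
{"T":[[13.35,442.85],[13.45,448.62],[13.55,454.34]],
"S":[[13.4,446.42],[13.5,452.14],[13.6,457.66],[15.7,556.65],[15.8,560.65],[15.9,564.65]]}
E
python3 fit.py
```

```text
[ 3.59054e+02  1.23600e+00  7.96900e+00  3.58000e-01 -2.26000e-01
  1.62000e+00  2.29000e-01  2.08000e-01] sd [0.418 0.002 0.06 ] rms 0.24
reach 720 in top reading at 22.60000000000165 w 0.18279223024515712
[ 0.3  0.2  0.2  0.4 -0.1 -0.2 -0.  -0.1 -0.   0.  -0.  -0.2 -0.2 -0.2]
```

Emit:
servo_tool --commands '[0,0,0,0,0,0,0,0,0,0,0,0,0,0,0,0,0,0,0,0,0,0,0,0,0,0,0,0,0,0,0,0,0,0,0,0,0,0,0,0,0,0,0,0,0,0,0,0,0,0,0,0,0,0,0,0,0,0,0,0]'

```text
time_s: 16.95
tool_pos: [0.4624, -0.1105, 0.0219]
tool_rot: [180.0, 0.0, 17.5]
force: [-0.0, -0.5, 0.1]
grip_width: 0.0005
```

Emit:
servo_tool --commands '[0,0,0,0,0,0,0,0,0,0,0,0,0,0,0,0,0,0,0,0,0,0,0,0,0,0,0,0,0,0,0,0,0,0,0,0,0,0,0,0,0,0,0,0,0,0,0,0,0,0,0,0,0,0,0,0,0,0,0,0]'

```text
time_s: 17.95
tool_pos: [0.4624, -0.1106, 0.0219]
tool_rot: [180.0, 0.0, 17.5]
force: [0.6, -0.3, 0.3]
grip_width: 0.0007
```

Emit:
servo_tool --commands '[0,0,0,0,0,0,0,0,0,0,0,0,0,0,0,0,0,0,0,0,0,0,0,0,0,0,0,0,0,0,0,0,0,0,0,0,0,0,0,0,0,0,0,0,0,0,0,0,0,0,0,0,0,0,0,0,0,0,0,0]'

```text
time_s: 18.95
tool_pos: [0.4625, -0.1106, 0.022]
tool_rot: [180.0, -0.0, 17.5]
force: [-0.3, -0.2, 0.1]
grip_width: 0.0006
```

Run:
```python
from h import *
look();look()
```

```text
t 18.95 top ang-phi -61.35 -188.9 | scene(+.05s) -59.83 -177.2
t 19.05 top ang-phi -59.1 -187.4 | scene(+.05s) -57.8 -178.5
```

Emit:
servo_tool --commands '[0,0,0,0,0,0,0,0,0,0,0,0,0,0,0,0,0,0,0,0,0,0,0,0,0,0,0,0,0,0,0,0,0,0,0,0,0,0,0,0,0,0,0,0,0,0,0,0,0,0,0,0,0,0,0,0,0,0,0,0]'

```text
time_s: 20.15
tool_pos: [0.4624, -0.1106, 0.0219]
tool_rot: [180.0, 0.0, 17.5]
force: [1.1, 0.5, -0.4]
grip_width: 0.0005
```

Emit:
servo_tool --commands '[0,0,0,0,0,0,0,0,0,0,0,0,0,0,0,0,0,0,0,0,0,0,0,0,0,0,0,0,0,0,0,0,0,0,0,0,0,0,0,0,0,0,0,0,0,0,0,0,0,0,0,0,0,0,0,0,0,0,0,0]'

```text
time_s: 21.15
tool_pos: [0.4624, -0.1105, 0.0219]
tool_rot: [180.0, 0.0, 17.5]
force: [1.6, 1.1, -0.3]
grip_width: 0.0002
```

Run:
```python
from h import *
look("b7");look()
```

```text
t 21.15 top ang-phi -21.9 -183.1 | scene(+.05s) -20.07 -157.1
t 21.25 top ang-phi -20.57 -184.6 | scene(+.05s) -18.78 -155.2
```

View pics/b7.png

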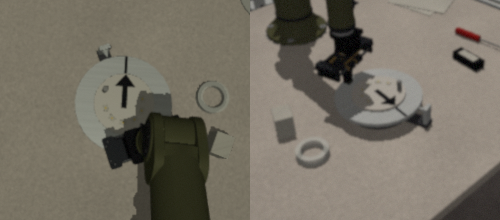

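Emit:
servo_tool --commands '[0,0,0,0,0,0,0,0,0,0,0,0,0,0,0,0,0,0,0,0,0,0,0,0,0,0,0,0,0,0,0,0,0,0,0,0,0,0,0,0,0,0,0,0,0,0,0,0,0,0,0,0,0,0,0,0,0,0]'

```text
invalid input at $.commands: expected a multiple of 6 numbers
```

Run:
```python
from h import *
o=monitor.get_obs();p,_=read_camera("top"); a=arrow("top",p,C0); print(o["time_s"],a[0]-PHI)
u0,v0=280,145; S=13
im=cv2.resize(p[v0:v0+44,u0-30:u0+30],None,fx=S,fy=S,interpolation=cv2.INTER_CUBIC)
for ph,col in [(a[0],(255,0,0)),(17.6,(0,255,0))]:
    r=np.radians(ph); q=[[*(C0+R*np.array([np.cos(r),np.sin(r)])),.052] for R in (.085,.133,.16)]
    q=((proj("top",q)-[u0-30,v0]+.5)*S).astype(np.int32); cv2.polylines(im,[q],False,col,1)
cv2.imwrite("pics/z1.png",cv2.cvtColor(im,cv2.COLOR_RGB2BGR))
```

```text
21.35 340.8906213818925
```

View pics/z1.png

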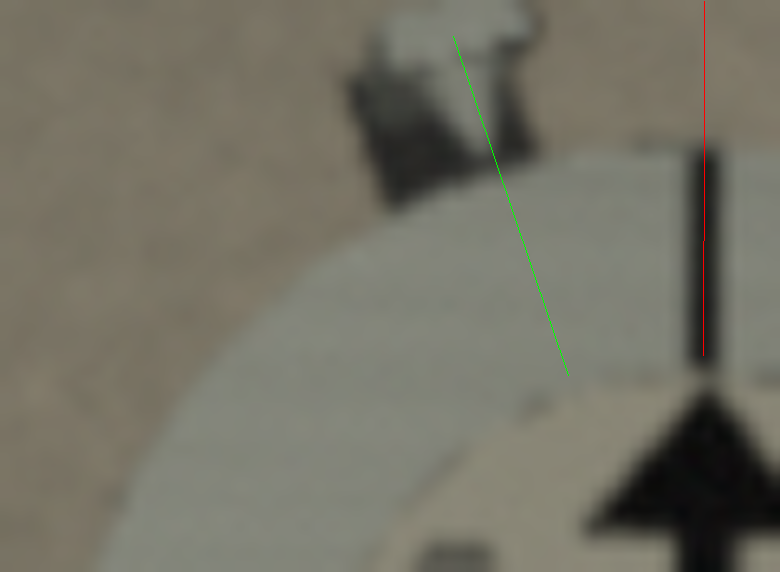

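Emit:
servo_tool --commands '[0,0,0,0,0,0,0,0,0,0,0,0,0,0,0,0,0,0,0,0,0,0,0,0,0,0,0,0,0,0,0,0,0,0,0,0,0,0,0,0,0,0,0,0,0,0,0,0,0,0,0,0,0,0]'

```text
time_s: 22.3
tool_pos: [0.4624, -0.1106, 0.0219]
tool_rot: [180.0, 0.0, 17.5]
force: [-0.2, 0.0, -0.7]
grip_width: 0.0005
```

Run:
```python
from h import *
look();look()
```

```text
t 22.3 top ang-phi -8.31 -183.1 | scene(+.05s) -6.35 -147.1
t 22.4 top ang-phi -7.31 -183.2 | scene(+.05s) -5.33 -145.4
```

Emit:
servo_tool --commands '[0,0,0,0,0,0,0,0,0,0,0,0,0,0,0,0,0,0,0,0,0,0,0,0,0,0,0,0,0,0]'

```text
time_s: 23.0
tool_pos: [0.4624, -0.1105, 0.0219]
tool_rot: [180.0, 0.0, 17.5]
force: [0.4, 0.3, -0.4]
grip_width: 0.0005
```

Run:
```python
from h import *
t=monitor.get_obs()["time_s"];p,_=read_camera("top"); print(t,arrow("top",p,C0)[0]-PHI)
```

```text
23.0 -1.879943191388886
```

Emit:
servo_tool --commands '[0,0,3,0,0,0,0,0,7,0,0,0,0,0,0,0,0,0]'

```text
time_s: 23.35
tool_pos: [0.4628, -0.1104, 0.0116]
tool_rot: [-180.0, -0.0, 17.5]
force: [0.7, 0.3, 4.3]
grip_width: 0.0007
```

Run:
```python
from h import *
look("b8");look(); o=monitor.get_obs(); print(o["tool_pos"],o["force"])
```

```text
t 23.35 top ang-phi -0.31 -181.6 | scene(+.05s) 175.9 -144.9
t 23.45 top ang-phi -0.16 -182.6 | scene(+.05s) 0.2 -145.0
[ 0.4628363  -0.11062463  0.01225746] [-0.02998644 -0.98112636  2.9511393 ]
```

Emit:
servo_tool --commands '[0,0,0,0,0,0,0,0,0,0,0,0,0,0,0,0,0,0]'

```text
time_s: 23.85
tool_pos: [0.4628, -0.1105, 0.0121]
tool_rot: [180.0, -0.0, 17.5]
force: [0.2, 0.1, 3.9]
grip_width: 0.0005
```

Run:
```python
from h import *
look();look(); o=monitor.get_obs(); print(o["tool_pos"],o["force"])
```

```text
t 23.85 top ang-phi -0.29 -181.0 | scene(+.05s) 175.4 -144.9
t 23.95 top ang-phi -0.31 -181.4 | scene(+.05s) 0.15 -144.6
[ 0.46278544 -0.11052448  0.01208661] [ 1.18323036 -0.52716638  3.42476775]
```

Emit:
servo_tool --commands '[0,0,-4,0,0,0,0,0,-10,0,0,0,0,0,-30,0,0,0,0,0,-40,0,0,0,0,0,-40,0,0,0,0,0,-20,0,0,0,0,0,0,0,0,0,0,0,0,0,0,0,0,0,0,0,0,0,0,0,0,0,0,0]'

```text
time_s: 25.05
tool_pos: [0.4613, -0.1103, 0.1545]
tool_rot: [-179.9, 0.1, 17.5]
force: [1.1, -0.2, -0.5]
grip_width: 0.0008
```

Run:
```python
from h import *
look("b9");look(); o=monitor.get_obs(); print(o["tool_pos"],o["force"])
```

```text
t 25.05 top ang-phi -1.81 -179.9 | scene(+.05s) -0.33 -121.9
t 25.15 top ang-phi -1.82 -180.8 | scene(+.05s) -0.34 -121.6
[ 0.46203922 -0.11035449  0.15529136] [-0.36822261 -0.66364493  0.78759044]
```

Emit:
servo_tool --commands '[0,0,0,0,0,0,0,0,0,0,0,0,0,0,0,0,0,0,0,0,0,0,0,0,0,0,0,0,0,0,0,0,0,0,0,0,0,0,0,0,0,0,0,0,0,0,0,0]'

```text
time_s: 26.05
tool_pos: [0.4624, -0.1105, 0.1559]
tool_rot: [180.0, 0.0, 17.5]
force: [-0.6, -0.1, -0.1]
grip_width: 0.0005
```

Run:
```python
from h import *
look();look("b10")
```

```text
t 26.05 top ang-phi -1.82 -181.3 | scene(+.05s) -0.35 -120.6
t 26.15 top ang-phi -1.82 -182.1 | scene(+.05s) -0.35 -120.5
```

View pics/b10.png

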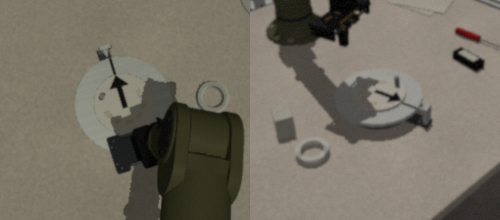

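Run:
```python
from h import *
p,_=read_camera("top")
u0,v0=280,145; S=13
im=cv2.resize(p[v0:v0+44,u0-20:u0+40],None,fx=S,fy=S,interpolation=cv2.INTER_CUBIC)
for ph,col in [(17.6,(0,255,0))]:
    r=np.radians(ph); q=[[*(C0+R*np.array([np.cos(r),np.sin(r)])),.052] for R in (.085,.133,.16)]
    q=((proj("top",q)-[u0-20,v0]+.5)*S).astype(np.int32); cv2.polylines(im,[q],False,col,1)
cv2.imwrite("pics/z2.png",cv2.cvtColor(im,cv2.COLOR_RGB2BGR))
p,_=read_camera("scene")
im=cv2.resize(p[215:265,225:290],None,fx=12,fy=12,interpolation=cv2.INTER_CUBIC);cv2.imwrite("pics/z3.png",cv2.cvtColor(im,cv2.COLOR_RGB2BGR)[:600,:780])
```

```text
(no output)
```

View pics/z2.png

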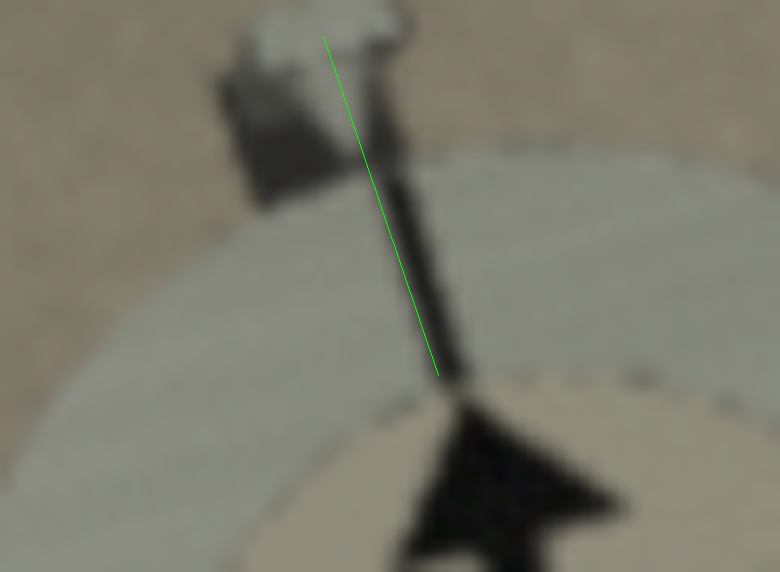

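View pics/z3.png

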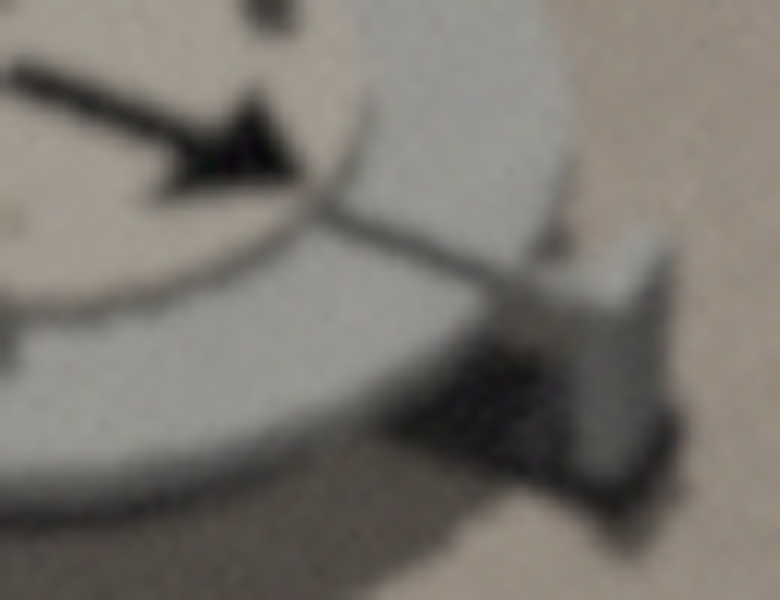

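Emit:
servo_tool --commands '[0,0,-40,0,0,0,0,40,-40,0,0,0,0,45,-20,0,0,0,0,45,0,0,0,0,0,45,0,0,0,0,0,30,0,0,0,0,0,0,0,0,0,0,0,0,0,0,0,0]'

```text
time_s: 27.15
tool_pos: [0.5227, -0.3015, 0.2506]
tool_rot: [-179.9, 0.0, 17.5]
force: [0.9, 0.1, 0.5]
grip_width: 0.0001
```

Run:
```python
from h import *
look();look("b11"); print(np.round(monitor.get_obs()["joint_velocities"],2))
env.sign_off()
```

```text
t 27.15 top ang-phi -1.82 -189.8 | scene(+.05s) -0.35 -156.2
t 27.25 top ang-phi -1.83 -190.0 | scene(+.05s) -0.35 -156.2
[ 0.08 -0.14  0.22 -0.02  0.26 -0.11  0.1 ]
the job is handed in; nothing more can be done
```

View pics/b11.png

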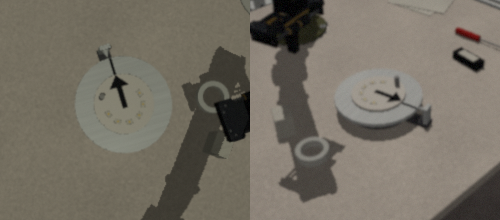

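The turntable runs freely and is indexed, but the arrow rests about 2° short (clockwise) of the pointer. I handed the job in at 27 s with the disc still and the hand clear.

- **Flick:** The first try passed over the peg without moving the disc, because the fingertip sits about 35 mm higher than the reported TCP. I corrected for that using the depth picture, and the second try spun the disc anticlockwise at about 2.4 rad/s.
- **Run:** It ran untouched for about two and a half turns, well over the one asked for. The decay fitted a time constant of about 8 s.
- **Brake:** With the disc at about 0.17 rad/s, I pressed one fingertip on the bare rim, opposite the pointer, with 3–4 N as the arrow came round. It stopped about 0.3° from the pointer.
- **Alignment on lifting:** When I lifted the finger, the arrow's reading dropped about 1.5° in the top camera and about 0.5° in the scene camera.
- **Last checks:** The disc stayed still over the last 2 s.
    - **Final angle:** The top camera read −1.8° and the scene camera −0.35°. I trust the top camera more, because the scene camera had been reading about 1.4° high.
    - **Correction:** I left it there rather than nudge or re-flick it.
    - **Bystanders:** The tape, carton, driver and screwdriver look unmoved in the pictures; I did not re-measure their positions.

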